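# Pack the service kit tray

### The job

Pack the black service kit tray, each thing upright and flat on the floor of its own pocket: the closed flux tin in the large round pocket, the larger capacitor in the small round pocket, leads up, the plug adapter in the oblong pocket, pins up, and the relay board in the square pocket, relays up. Leave the open flux tin and the smaller capacitor standing where they are, and let go of everything at the end.

Things in the scene. Friction and masses are not known exactly. Their poses are not given: they have to be found in the camera images.
- closed_tin: Closed round blue tin with its lid on, 52 mm diameter, 32 mm high; the lid stays on, grasp it round the side. On the bench, any yaw. Origin: centre of its underside, z up. 
- plug_adapter: Black mains plug adapter with two metal pins on its top: body 40 (x) x 62 (y) x 36 mm high, the slim pins reach 52 mm. On the bench, any yaw. Origin: centre of its underside, z up. Grasp across the 40 mm (x).
- relay_board: Blue relay circuit board lying flat, parts up: board 40 (x) x 50 (y) mm and to 7 mm high, on it a block of two blue relays 20 (x) x 34 (y) mm, centred at x = +4 mm, y = 0, from 7 to 23 mm high; grasp across the relays. On the bench, any yaw. Origin: centre of its underside, z up. 
- large_capacitor: The larger capacitor: upright cylinder of 22 mm diameter, can 35 mm high, two thin leads up to 47 mm. On the bench, any yaw. Origin: centre of its underside, z up. 
- open_tin: Look-alike that stays where it is: blue round tin without lid (brown flux seen inside), 50 mm diameter, 30 mm high. On the bench, any yaw. Origin: centre of its underside, z up. 
- small_capacitor: Look-alike that stays where it is: smaller upright capacitor of 13 mm diameter, can 20 mm high, two thin leads up to 32 mm. On the bench, any yaw. Origin: centre of its underside, z up. 
- large_round_pocket: Large round pocket, 68 mm diameter, 8 mm deep, centred in one of four fixed grey inserts (92 x 92 x 12 mm, centres 96 mm apart) that fill a black tray two by two (206 mm square, rim 5 mm thick, 18 mm above bench). Origin: centre of insert's underside, 4 mm above bench; pocket floor at z = 4, insert top at z = 12 mm from it. 
- small_round_pocket: Small round pocket, 38 mm diameter, 8 mm deep, centred in one of four fixed grey inserts (92 x 92 x 12 mm, centres 96 mm apart) that fill a black tray two by two (206 mm square, rim 5 mm thick, 18 mm above bench). Origin: centre of insert's underside, 4 mm above bench; pocket floor at z = 4, insert top at z = 12 mm from it. 
- oblong_pocket: Oblong pocket, 56 (x) x 80 (y) mm, 8 mm deep, centred in one of four fixed grey inserts (92 x 92 x 12 mm, centres 96 mm apart) that fill a black tray two by two (206 mm square, rim 5 mm thick, 18 mm above bench). Origin: centre of insert's underside, 4 mm above bench; pocket floor at z = 4, insert top at z = 12 mm from it. Its y axis is the pocket's long direction.
- square_pocket: Square pocket, 66 x 66 mm, 8 mm deep, centred in one of four fixed grey inserts (92 x 92 x 12 mm, centres 96 mm apart) that fill a black tray two by two (206 mm square, rim 5 mm thick, 18 mm above bench). Origin: centre of insert's underside, 4 mm above bench; pocket floor at z = 4, insert top at z = 12 mm from it. Its x and y axes lie along the sides.

How it is judged (in metres and radians):
At the end, for the whole second after the job is handed in: The closed tin, larger capacitor, plug adapter and relay board rest upright (0.1 rad) on the floor (2.5 mm) of their pockets, within 20 mm of the centres (large round, small round, oblong, square), still and released; open tin and smaller capacitor upright within 30 mm of their starts (horizontal distance between closed_tin and large_round_pocket below 0.02 m and z of closed_tin in the frame of large_round_pocket between 0.001 and 0.0065 m and angle between each of closed_tin, large_capacitor, plug_adapter, relay_board's own z axis and vertical below 0.1 rad and linear speed of each of closed_tin, large_capacitor, plug_adapter, relay_board below 0.02 m/s and horizontal distance between large_capacitor and small_round_pocket below 0.02 m and z of large_capacitor in the frame of small_round_pocket between 0.001 and 0.0065 m and horizontal distance between plug_adapter and oblong_pocket below 0.02 m and z of plug_adapter in the frame of oblong_pocket between 0.001 and 0.0065 m and horizontal distance between relay_board and square_pocket below 0.02 m and z of relay_board in the frame of square_pocket between 0.001 and 0.0065 m and distance of each of open_tin, small_capacitor from where it was at the start of the episode below 0.03 m and angle between each of open_tin, small_capacitor's own z axis and vertical below 0.15 rad); the robot touches nothing.
It fails at once if the open tin is moved more than 30 mm or tipped over (distance of open_tin from where it was at the start of the episode above 0.03 m or angle between open_tin's own z axis and vertical above 0.5 rad).
It fails at once if the smaller capacitor is moved more than 30 mm or tipped over (distance of small_capacitor from where it was at the start of the episode above 0.03 m or angle between small_capacitor's own z axis and vertical above 0.5 rad).
It also fails if it takes over 120 s, if anything falls off the work surface, if the arm or the gripper's body presses on something with over 40 N, if the wrist force passes 120 N, or if a joint passes its speed limit or range.

### The arm

A 6-joint arm with a two-finger parallel gripper is mounted at the origin on a cart in front of the work surface, level with it; the furniture and walls round the work are solid. World frame = base frame: x ahead of the robot, y to its left, z up, the work surface at z = 0. Lengths are in mm, angles in degrees, forces in N, time in s.
With the tool pointing down it reaches from about 300 to 850 mm from the base axis. Payload 4.2 kg.
Tool frame: the origin (TCP) lies on the centre line of the jaws, within the pads' length; the fingertips stand 14 mm ahead of it and the grasp point (between the pads) lies 5 mm behind it; z points along the fingers, y is the line along which they close (so a half turn about z gives the same grasp; the last joint's range is limited). The gripper opens to 91 mm and grips with 3 to 60 N. Pads are 32 mm wide; open, the fingers measure 118 mm over their backs; the gripper's body (76 mm by 178 mm) begins 60 mm behind the grasp point.
Start: joints at [63.426, 18.312, 89.639, -0, 72.044, -1.146], TCP at [246.894, 519.312, 227.976] pointing down, gripper open.
Joint ranges: [-177.97, 177.97], [-48.28, 115.42], [12.27, 149.76], [-77.06, 257.06], [2.81, 150.46], [-146.56, 146.56]. Speed limits (degrees/s): [147.25, 147.25, 180, 180, 180, 180].

### API

Orientations are given as [roll, pitch, yaw] about the fixed x, y, z axes, in that order (R = Rz(yaw) Ry(pitch) Rx(roll)).
In Python, from workcell import env gives the robot as it stands.
- The arm moves only by the tool arm_command, never from a script. Its argument "motion" is a list of rows, each an object with "offset": the shift along the tool's x, y, z in m, a list of three; "spin": the turn about the tool's z in rad. In form: [{"offset": [tx, ty, tz], "spin": spin}, ...]. A call has 1 to 5 rows; each row shifts and turns the commanded pose from where the row before left it, along the tool's axes as they then stand; what a row does not reach is not made up. A row lasts 1/8 s, in which the tool goes at most 62.5 mm and 10.7 degrees, less where a joint would pass 70% of its speed; a pose out of reach is approached as far as the arm can. A call with a gripper value outside its range is refused whole. "jaw" is the finger opening in m, from 0 to 0.0912, set as the call begins (left out, the last holds). The fingers move at their own pace and stop on an object; "newtons" is the grip in N (left out, the last holds). Time passes only in rows, so rows that do not move let the fingers close. It gives the time, the measured TCP pose, the force, the opening and the grip force at its end, in the units of the state.
- env.state(): the state, without advancing time (a new reading comes with each control period).
- env.grab_frame(name): name is "side" or "top" or "wrist"; returns (picture, depth): 420x560x3 uint8, blue, green, red; 420x560 float32, mm along the optical axis (not along the pixel's ray), 0 where there is no reading.
- env.camera_model(name): a dict with "fx", "fy", "cx", "cy" (pixels), "eye" and "rotation" of the camera in the world; the wrist camera has in their place "hand_eye" (4x4, takes a point from camera to tool coordinates, whose origin is the TCP and whose axes are the flange's). Camera axes: x right, y down, z forward; pixel columns grow to the right and rows downward; lengths in mm; the calibration is good to about 2 mm. A picture is of the moment at which its call begins: read the wrist's pose just before it. camera_model takes no time and is no camera call.
- env.job_done(): hands the job in; it is judged then, once.
Trained networks look in the newest picture that a camera, given by its name, has taken for a name from the list of things; names that differ only in an ending like _2 or _b are one class to them, and where a whole thing is asked for, a point or a joint stands for the part that bears it (a point fixed in the world has none). Each returns a list of dicts, best first, with "score" (0 to 1); they miss things now and then, are a little off and sometimes report something else, mostly with a low value. They report only what shows in the picture. A call takes as long as a camera call.
- env.boxes_of(camera, target): "bbox" ([left, top, right, bottom] in pixels, round what is visible of it).
- env.pinpoint(camera, target): "location" ([column, row] in pixels: a listed point, or the origin of a listed thing).
The state is a dict: "time_s": time; "qpos": joint angles; "qvel": joint speeds; "effort": joint torques, N m; "ee_pos": TCP position; "ee_rot": TCP orientation; "force": force on the tool from outside, world axes, zero at the start; "torque": the same for the moment, N m; "gripper_width": finger opening in mm; "gripper_force": force on a finger pad.
Only numpy, scipy, OpenCV 4.12 (cv2) and the standard library are available. Lean on these libraries where they do the work, as an engineer would, in place of code of your own. Each camera call takes 0.05 s, during which the arm holds its last target. There are 200 camera calls.

## Working session

There is one attempt and no reset: what is moved stays moved. The work goes in short steps, Python scripts to look and compute and a tool call to move; the robot and the scene stay as the last step left them, time stands still between calls to the robot, and variables do not carry over. Pictures are saved under pics/ and viewed, at most 14 in all, crops included, and the job is handed in when it is done.

Besides the shell and the picture viewer there is one more tool, called in YAML: its name, and indented under it one key for each argument. arm_command: Moves the arm, as the interface text tells. Its arguments: {"type":"object","properties":{"motion":{"type":"array"},"jaw":{"type":"number"},"newtons":{"type":"number"}},"required":["motion"]}

```bash
ls; mkdir -p pics
cat > h.py <<'E'
import numpy as np, cv2
from workcell import env
def proj(cam,u,v,z=None,d=None):
    m=env.camera_model(cam); R=np.array(m["rotation"]); e=np.array(m["eye"])
    r=R@np.array([(u-m["cx"])/m["fx"],(v-m["cy"])/m["fy"],1.])
    return e+r*(d if d is not None else (z-e[2])/r[2])
def cloud(cam,D):
    m=env.camera_model(cam); R=np.array(m["rotation"]); e=np.array(m["eye"])
    v,u=np.mgrid[:D.shape[0],:D.shape[1]]
    P=np.stack([(u-m["cx"])/m["fx"]*D,(v-m["cy"])/m["fy"]*D,D],-1)
    return P@R.T+e
E
python3 - <<'E'
from h import *
for k in ("top","side"):
    print(k,env.camera_model(k))
I,D=env.grab_frame("top"); cv2.imwrite("pics/top.png",I); np.save("D.npy",D)
for n in "closed_tin plug_adapter relay_board large_capacitor open_tin small_capacitor large_round_pocket small_round_pocket oblong_pocket square_pocket".split():
    for q in env.pinpoint("top",n)[:2]: print(n,np.round(q["location"],1),round(q["score"],2),np.round(proj("top",*q["location"],z=4 if "pocket" in n else 0),1))
print(env.state())
E
```

```text
pics
top {'fx': 543.8057126314077, 'fy': 543.8057126314077, 'cx': 278.83733973437523, 'cy': 208.84140962051652, 'eye': array([ 407.69591083,   45.69145474, 1436.33494478]), 'rotation': array([-174.69666154,   -0.8336822 ,  -88.6218398 ])}
side {'fx': 384.34507003426444, 'fy': 384.34507003426444, 'cx': 282.92831224730395, 'cy': 215.81226251842193, 'eye': array([  50.48956354, -677.67747077,  368.06015226]), 'rotation': array([-110.13998471,   -0.50155951,  -34.2463085 ])}Traceback (most recent call last):
  File "<stdin>", line 6, in <module>
  File "h.py", line 6, in proj
    return e+r*(d if d is not None else (z-e[2])/r[2])
                                                 ~^^^
IndexError: invalid index to scalar variable.
```

View pics/top.png

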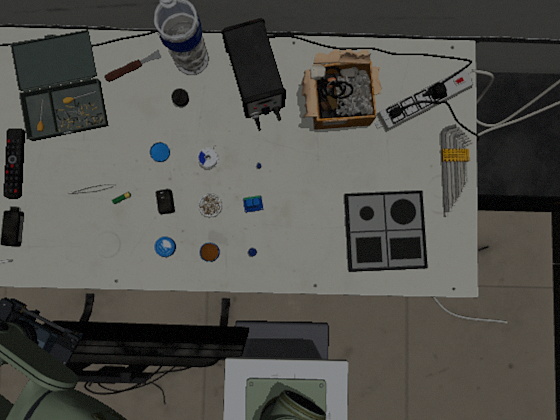

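The picture shows the tray at (386,231), with blue tins at (160,152) and (165,246), a brown tin at (210,252), the plug at (165,201), the relay at (253,203), and capacitors at (259,165) and (252,252). The rotation comes as roll, pitch and yaw, so I'll fix the helper for that.

```bash
sed -i 's/R=np.array(m\["rotation"\])/R=Rot.from_euler("xyz",m["rotation"],degrees=True).as_matrix()/; 1a from scipy.spatial.transform import Rotation as Rot' h.py
python3 - <<'E'
from h import *
I,D=env.grab_frame("top"); C=cloud("top",D)
for n in "closed_tin plug_adapter relay_board large_capacitor open_tin small_capacitor large_round_pocket small_round_pocket oblong_pocket square_pocket".split():
    for q in env.pinpoint("top",n)[:3]:
        u,v=q["location"]; print(n,np.round([u,v],1),round(q["score"],2),np.round(proj("top",u,v,z=8 if "pocket" in n else 0),1),np.round(C[int(round(v)),int(round(u))],1))
for u,v in [(160,152),(165,246),(210,252),(259,165),(252,252)]:
    w=C[v-14:v+15,u-14:u+15]; m=w[...,2]>10; print(u,v,m.sum(),np.round(np.percentile(w[m],[5,50,95],axis=0),0).tolist() if m.any() else "", "bench",np.median(w[~m][:,2]))
cv2.imwrite("pics/zoom.png",cv2.resize(I[140:270,140:440],None,fx=2.66,fy=2.66,interpolation=cv2.INTER_CUBIC))
print(env.state())
E
```

```text
closed_tin [168.  247.4] 0.8 [432.4 316.7   0. ] [432.9 310.9  31.1]
plug_adapter [165.6 201.9] 0.72 [552.3 328.2   0. ] [548.8 320.7  32.9]
relay_board [253.6 204.5] 0.84 [551.4  95.2   0. ] [550.9  93.6  18.4]
large_capacitor [252.8 254.1] 0.55 [420.2  93.6   0. ] [420.2  91.9  35. ]
open_tin [211.4 252.8] 0.84 [421.  202.4   0. ] [420.2 200.8  24.5]
open_tin [250.8 253.9] 0.63 [420.6  98.9   0. ] [420.1  97.1  33.6]
small_capacitor [259.2 165.6] 0.48 [656.1  83.2   0. ] [651.5  83.2  20.4]
large_round_pocket [398.7 212.4] 0.77 [ 539.4 -289.1    8. ] [ 540.9 -291.1    3. ]
small_round_pocket [367.2 208. ] 0.84 [ 548.9 -205.5    8. ] [ 548.7 -204.5   10.6]
oblong_pocket [403.8 250.6] 0.72 [ 438.9 -302.9    8. ] [ 437.9 -303.8    6.6]
oblong_pocket [251.4 202. ] 0.26 [557.  100.9   8. ] [555.1 101.3  26.6]
square_pocket [368.6 251.2] 0.61 [ 435.1 -210.2    8. ] [ 435.7 -211.7    5.4]
160 152 15 [[408.0, 46.0, 10.0], [675.0, 337.0, 13.0], [710.0, 373.0, 1436.0]] bench -0.716515277727467
165 246 343 [[413.0, 299.0, 24.0], [435.0, 321.0, 30.0], [456.0, 342.0, 36.0]] bench -1.00742463030
[... 288 characters left out ...]
0]] bench -0.9889624462080064
{'time_s': 0.65, 'qpos': array([ 6.34276567e+01,  1.83105177e+01,  8.96390643e+01, -2.93709989e-03,
        7.20440806e+01, -1.14763217e+00]), 'qvel': array([ 0.05325309, -0.12788346, -0.08862387, -0.05275545,  0.03794326,
       -0.02713973]), 'effort': array([-1.44319183e-04, -4.12195265e+01, -2.32164377e+01,  7.28067965e-02,
        3.76993557e-02,  1.90103941e-05]), 'ee_pos': array([246.89602172, 519.3081414 , 227.98935927]), 'ee_rot': array([1.79993720e+02, 2.92051423e-03, 1.54576194e+02]), 'force': array([0.24306864, 0.76145369, 0.11440447]), 'torque': array([-0.00304804,  0.0930394 , -0.02221644]), 'gripper_force': 0.0, 'gripper_width': 91.27650146556664}
```

View pics/zoom.png

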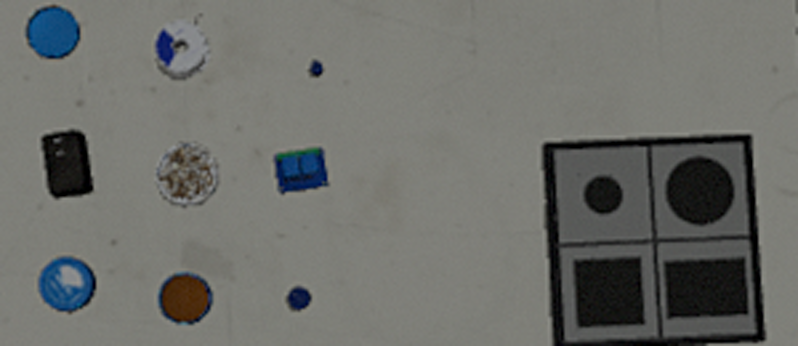

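Run:
```python
from h import *
I,D=env.grab_frame("top"); C=cloud("top",D); C[D==0]=0
def fit(n,u,v,r,zl,zh):
    w=C[v-r:v+r+1,u-r:u+r+1].reshape(-1,3); w=w[(w[:,2]>zl)&(w[:,2]<zh)]
    c,s,a=cv2.minAreaRect(w[:,:2].astype(np.float32)); print(n,len(w),np.round(c,1),np.round(s,1),round(a,1),"mean",w.mean(0).round(1))
fit("tin",165,246,16,20,45); fit("open",210,252,16,24,45); fit("cap",252,252,9,25,45); fit("scap",259,165,8,12,30)
fit("plug",165,201,18,20,42); fit("relay",253,203,16,3,35); fit("relayblk",253,203,16,14,35)
fit("tray",386,231,50,8,25)
# pockets by dark blobs
g=I.max(2); m=(g<55).astype(np.uint8)
n,l,st,ce=cv2.connectedComponentsWithStats(m[185:275,340:432])
for i in range(1,n):
    if st[i][4]>60:
        ys,xs=np.where(l==i); p=np.array([proj("top",x+340,y+185,z=9)[:2] for x,y in zip(xs,ys)],np.float32)
        c,s,a=cv2.minAreaRect(p); print("pocket",st[i][4],np.round(c,1),np.round(s,1),round(a,1),p.mean(0).round(1))
```

```text
tin 335 [435.3 321.7] [51.8 50.7] 8.3 mean [435.2 321.3  30.5]
open 51 [423.9 207. ] [48.  47.6] 47.6 mean [425.4 209.5  27.2]
cap 58 [427.8  96.1] [20.6 18.3] 1.4 mean [427.4  96.   34.7]
scap 18 [656.5  86. ] [10.7 10.6] 3.0 mean [655.6  85.2  20.7]
plug 360 [553.5 327.7] [62.  40.7] 10.6 mean [552.  326.   33.7]
relay 343 [555.   96.8] [85.4 84.7] 1.5 mean [555.1  97.   11.3]
relayblk 114 [555.6  96.4] [35.8 45. ] 8.5 mean [559.3  98.7  21. ]
tray 4684 [ 496.1 -265.7] [247.8 234.7] 3.8 mean [ 493.8 -250.1   14.3]
pocket 1136 [ 490.3 -253. ] [205.4 209.2] 3.9 [ 487.1 -245.5]
pocket 519 [ 542. -299.] [66.4 66.5] 1.4 [ 542.7 -299.5]
pocket 159 [ 536.1 -203.3] [35.3 35.8] 27.8 [ 536.  -203.4]
pocket 633 [ 439.6 -209.7] [65.4 65.8] 1.4 [ 439.8 -209.6]Traceback (most recent call last):
  File "<stdin>", line 14, in <module>
  File "h.py", line 5, in proj
    m=env.camera_model(cam); R=Rot.from_euler("xyz",m["rotation"],degrees=True).as_matrix(); e=np.array(m["eye"])
ValueError: time passes only in moves, steps and waits
```

```bash
cat >> h.py <<'E'
def plan(x,y,z,yaw=None,lim=50):
    s=env.state(); p=s["ee_pos"]; a=s["ee_rot"][2]; yaw=a if yaw is None else yaw
    dy=(yaw-a+180)%360-180; d=np.array([x,y,z])-p
    n=int(max(1,np.ceil(np.linalg.norm(d)/lim),np.ceil(abs(dy)/9.5)))
    print("t",s["time_s"],"at",p.round(1),s["ee_rot"].round(1),"q",s["qpos"].round(0),"F",s["force"].round(1),"w",round(s["gripper_width"],1),"gf",round(s["gripper_force"],1),"n",n)
    rows=[]
    for i in range(n):
        R=Rot.from_euler("xyz",[180,0,a+dy*i/n],degrees=True).as_matrix()
        rows.append('{"offset":%s,"spin":%s}'%((R.T@d/n/1000).round(3).tolist(),round(float(-np.radians(dy/n)),3)))
    for k in range(0,n,5): print("["+",".join(rows[k:k+5])+"]")
E
python3 - <<'E'
from h import *
I,D=env.grab_frame("top"); C=cloud("top",D)
w=C[190:218,241:267].reshape(-1,3)
for zl in (3,14):
    m=w[(w[:,2]>zl)&(w[:,2]<30)&(np.hypot(w[:,0]-555,w[:,1]-97)<40)]
    c,s,a=cv2.minAreaRect(m[:,:2].astype(np.float32)); print(len(m),np.round(c,1),np.round(s,1),round(a,1),m.mean(0).round(1))
plan(435,321.5,110,180)
plan(435,321.5,110,150)
E
```

```text
299 [550.   96.3] [66.7 68.1] 8.4 [553.5  97.6  12.3]
117 [555.2  97.6] [36.2 40.1] 13.2 [560.   99.   20.7]
t 0.75 at [246.9 519.3 228. ] [180.    0.  154.6] q [63. 18. 90. -0. 72. -1.] F [ 1.1 -1.6 -0. ] w 90.8 gf 0.0 n 6
[{"offset":[-0.042, -0.016, 0.02],"spin":-0.074},{"offset":[-0.041, -0.019, 0.02],"spin":-0.074},{"offset":[-0.04, -0.022, 0.02],"spin":-0.074},{"offset":[-0.038, -0.025, 0.02],"spin":-0.074},{"offset":[-0.036, -0.028, 0.02],"spin":-0.074}]
[{"offset":[-0.034, -0.031, 0.02],"spin":-0.074}]
t 0.75 at [246.9 519.3 228. ] [180.    0.  154.6] q [63. 18. 90. -0. 72. -1.] F [ 1.1 -1.6 -0. ] w 90.8 gf 0.0 n 6
[{"offset":[-0.042, -0.016, 0.02],"spin":0.013},{"offset":[-0.043, -0.016, 0.02],"spin":0.013},{"offset":[-0.043, -0.015, 0.02],"spin":0.013},{"offset":[-0.043, -0.015, 0.02],"spin":0.013},{"offset":[-0.043, -0.014, 0.02],"spin":0.013}]
[{"offset":[-0.043, -0.013, 0.02],"spin":0.013}]
```

arm_command:
  motion:
    - {"offset": [-0.042, -0.016, 0.02], "spin": 0}
    - {"offset": [-0.043, -0.016, 0.02], "spin": 0}
    - {"offset": [-0.043, -0.016, 0.02], "spin": 0}
    - {"offset": [-0.043, -0.016, 0.02], "spin": 0}
    - {"offset": [-0.043, -0.016, 0.02], "spin": 0}
  jaw: 0.09
  newtons: 20

```text
time_s: 1.38
ee_pos: [406.9, 354.2, 127.6]
ee_rot: [180.0, 0.0, 154.6]
force: [0.8, 0.4, -0.2]
gripper_width: 89.9
gripper_force: 0.0
```

```bash
python3 -c "
from h import *
plan(435,321.5,90)"
```

```text
t 1.375 at [406.9 354.2 127.6] [180.    0.  154.6] q [ 40.  20. 103.   0.  57. -25.] F [ 0.8  0.4 -0.2] w 89.9 gf 0.0 n 2
[{"offset":[-0.02, -0.009, 0.019],"spin":-0.0},{"offset":[-0.02, -0.009, 0.019],"spin":-0.0}]
```

arm_command:
  motion:
    - {"offset": [-0.02, -0.009, 0.019], "spin": 0}
    - {"offset": [-0.02, -0.009, 0.019], "spin": 0}
    - {"offset": [0, 0, 0.03], "spin": 0}
    - {"offset": [0, 0, 0.033], "spin": 0}
    - {"offset": [0, 0, 0], "spin": 0}

```text
time_s: 2.0
ee_pos: [432.8, 320.6, 25.1]
ee_rot: [-179.7, -0.2, 154.6]
force: [0.6, 0.2, 0.2]
gripper_width: 89.9
gripper_force: 0.0
```

arm_command:
  motion:
    - {"offset": [0, 0, 0], "spin": 0}
    - {"offset": [0, 0, 0], "spin": 0}
    - {"offset": [0, 0, 0], "spin": 0}
    - {"offset": [0, 0, 0], "spin": 0}
    - {"offset": [0, 0, 0], "spin": 0}
  jaw: 0.03
  newtons: 20

```text
time_s: 2.62
ee_pos: [434.4, 322.0, 27.5]
ee_rot: [180.0, 0.0, 154.6]
force: [-1.1, 0.9, 3.9]
gripper_width: 51.3
gripper_force: 20.0
```

arm_command:
  motion:
    - {"offset": [0, 0, -0.045], "spin": 0}
    - {"offset": [0, 0, -0.045], "spin": 0}
    - {"offset": [0, 0, 0], "spin": 0}

```text
time_s: 3.0
ee_pos: [436.2, 323.2, 120.4]
ee_rot: [179.6, 0.2, 154.6]
force: [-0.2, 0.8, -0.8]
gripper_width: 51.2
gripper_force: 20.0
```

```bash
python3 -c "
from h import *
plan(542,-299,110,lim=49)"
```

```text
t 3.0 at [436.2 323.2 120.4] [179.6   0.2 154.6] q [ 35.  21. 103.   0.  56. -29.] F [-0.2  0.8 -0.8] w 51.2 gf 20.0 n 13
[{"offset":[-0.028, -0.04, 0.001],"spin":-0.0},{"offset":[-0.028, -0.04, 0.001],"spin":-0.0},{"offset":[-0.028, -0.04, 0.001],"spin":-0.0},{"offset":[-0.028, -0.04, 0.001],"spin":-0.0},{"offset":[-0.028, -0.04, 0.001],"spin":-0.0}]
[{"offset":[-0.028, -0.04, 0.001],"spin":-0.0},{"offset":[-0.028, -0.04, 0.001],"spin":-0.0},{"offset":[-0.028, -0.04, 0.001],"spin":-0.0},{"offset":[-0.028, -0.04, 0.001],"spin":-0.0},{"offset":[-0.028, -0.04, 0.001],"spin":-0.0}]
[{"offset":[-0.028, -0.04, 0.001],"spin":-0.0},{"offset":[-0.028, -0.04, 0.001],"spin":-0.0},{"offset":[-0.028, -0.04, 0.001],"spin":-0.0}]
```

arm_command:
  motion:
    - {"offset": [-0.028, -0.04, 0], "spin": 0}
    - {"offset": [-0.028, -0.04, 0], "spin": 0}
    - {"offset": [-0.028, -0.04, 0], "spin": 0}
    - {"offset": [-0.028, -0.04, 0], "spin": 0}
    - {"offset": [-0.028, -0.04, 0], "spin": 0}

```text
time_s: 3.62
ee_pos: [474.0, 79.4, 115.7]
ee_rot: [-179.9, -0.1, 154.6]
force: [1.0, 0.4, -1.2]
gripper_width: 51.3
gripper_force: 20.0
```

arm_command:
  motion:
    - {"offset": [-0.028, -0.04, 0], "spin": 0}
    - {"offset": [-0.028, -0.04, 0], "spin": 0}
    - {"offset": [-0.028, -0.04, 0], "spin": 0}
    - {"offset": [-0.028, -0.04, 0], "spin": 0}
    - {"offset": [-0.028, -0.04, 0], "spin": 0}

```text
time_s: 4.25
ee_pos: [514.5, -161.0, 115.5]
ee_rot: [-180.0, -0.1, 154.6]
force: [1.3, 0.2, -0.6]
gripper_width: 51.5
gripper_force: 20.0
```

arm_command:
  motion:
    - {"offset": [-0.028, -0.04, 0], "spin": 0}
    - {"offset": [-0.028, -0.04, 0], "spin": 0}
    - {"offset": [0, 0, 0], "spin": 0}
    - {"offset": [0, 0, 0], "spin": 0}

```text
time_s: 4.75
ee_pos: [530.5, -255.3, 115.5]
ee_rot: [180.0, -0.2, 154.5]
force: [-0.6, 0.2, -0.4]
gripper_width: 51.7
gripper_force: 20.0
```

```bash
python3 -c "
from h import *
plan(542,-299,60,lim=49)"
```

```text
t 4.75 at [ 530.5 -255.3  115.5] [180.   -0.2 154.5] q [-27.  25.  97.   0.  59. -91.] F [-0.6  0.2 -0.4] w 51.7 gf 20.0 n 2
[{"offset":[-0.015, -0.017, 0.028],"spin":-0.0},{"offset":[-0.015, -0.017, 0.028],"spin":-0.0}]
```

arm_command:
  motion:
    - {"offset": [-0.015, -0.017, 0.027], "spin": 0}
    - {"offset": [-0.014, -0.018, 0.028], "spin": 0}
    - {"offset": [0, 0, 0.012], "spin": 0}
    - {"offset": [0, 0, 0.01], "spin": 0}
    - {"offset": [0, 0, 0], "spin": 0}

```text
time_s: 5.38
ee_pos: [542.4, -298.7, 39.6]
ee_rot: [180.0, -0.1, 154.6]
force: [-0.2, -0.2, -0.6]
gripper_width: 52.0
gripper_force: 20.0
```

arm_command:
  motion:
    - {"offset": [0, 0, 0], "spin": 0}
    - {"offset": [0, 0, 0], "spin": 0}

```text
time_s: 5.62
ee_pos: [543.2, -300.0, 40.8]
ee_rot: [180.0, 0.1, 154.6]
force: [-0.3, -0.2, -1.1]
gripper_width: 51.5
gripper_force: 20.0
```

arm_command:
  motion:
    - {"offset": [0, 0, 0.003], "spin": 0}
    - {"offset": [0, 0, 0.001], "spin": 0}
    - {"offset": [0, 0, 0], "spin": 0}

```text
time_s: 6.0
ee_pos: [542.7, -300.1, 35.8]
ee_rot: [180.0, -0.0, 154.6]
force: [0.4, -0.1, -0.4]
gripper_width: 51.8
gripper_force: 20.0
```

arm_command:
  motion:
    - {"offset": [0, 0, 0], "spin": 0}
    - {"offset": [0, 0, 0], "spin": 0}
    - {"offset": [0, 0, -0.02], "spin": 0}
    - {"offset": [0, 0, -0.05], "spin": 0}
    - {"offset": [0, 0, -0.05], "spin": 0}
  jaw: 0.068

```text
time_s: 6.62
ee_pos: [542.5, -300.0, 157.0]
ee_rot: [180.0, -0.0, 154.6]
force: [0.6, -0.4, -0.3]
gripper_width: 68.2
gripper_force: 0.0
```

```bash
python3 -c "
from h import *
plan(553.5,327,115,190.6,lim=49)"
```

```text
t 6.625 at [ 542.5 -300.   157. ] [180.   -0.  154.6] q [-30.  25.  90.   0.  65. -95.] F [ 0.6 -0.4 -0.3] w 68.2 gf 0.0 n 13
[{"offset":[0.02, 0.044, 0.003],"spin":-0.048},{"offset":[0.018, 0.045, 0.003],"spin":-0.048},{"offset":[0.016, 0.046, 0.003],"spin":-0.048},{"offset":[0.013, 0.046, 0.003],"spin":-0.048},{"offset":[0.011, 0.047, 0.003],"spin":-0.048}]
[{"offset":[0.009, 0.047, 0.003],"spin":-0.048},{"offset":[0.007, 0.048, 0.003],"spin":-0.048},{"offset":[0.004, 0.048, 0.003],"spin":-0.048},{"offset":[0.002, 0.048, 0.003],"spin":-0.048},{"offset":[-0.0, 0.048, 0.003],"spin":-0.048}]
[{"offset":[-0.003, 0.048, 0.003],"spin":-0.048},{"offset":[-0.005, 0.048, 0.003],"spin":-0.048},{"offset":[-0.007, 0.048, 0.003],"spin":-0.048}]
```

arm_command:
  motion:
    - {"offset": [0.02, 0.044, 0.003], "spin": -0.048}
    - {"offset": [0.018, 0.045, 0.003], "spin": -0.048}
    - {"offset": [0.016, 0.046, 0.003], "spin": -0.048}
    - {"offset": [0.013, 0.046, 0.003], "spin": -0.048}
    - {"offset": [0.011, 0.047, 0.003], "spin": -0.048}

```text
time_s: 7.25
ee_pos: [547.2, -57.1, 141.1]
ee_rot: [180.0, 0.0, 168.4]
force: [0.5, 0.3, 0.2]
gripper_width: 68.0
gripper_force: 0.0
```

arm_command:
  motion:
    - {"offset": [0.009, 0.047, 0.003], "spin": -0.048}
    - {"offset": [0.007, 0.048, 0.003], "spin": -0.048}
    - {"offset": [0.004, 0.048, 0.003], "spin": -0.048}
    - {"offset": [0.002, 0.048, 0.003], "spin": -0.048}
    - {"offset": [0, 0.048, 0.003], "spin": -0.048}

```text
time_s: 7.88
ee_pos: [551.0, 183.6, 126.1]
ee_rot: [180.0, 0.0, -177.8]
force: [0.7, -0.1, 0.3]
gripper_width: 68.0
gripper_force: 0.0
```

arm_command:
  motion:
    - {"offset": [-0.003, 0.048, 0.003], "spin": -0.048}
    - {"offset": [-0.005, 0.048, 0.003], "spin": -0.048}
    - {"offset": [-0.007, 0.03, 0.003], "spin": -0.048}
    - {"offset": [0, 0, 0], "spin": 0}
    - {"offset": [0, 0, 0], "spin": 0}

```text
time_s: 8.5
ee_pos: [556.0, 308.2, 116.9]
ee_rot: [-180.0, -0.0, -169.7]
force: [0.4, 0.8, 0.3]
gripper_width: 68.0
gripper_force: 0.0
```

Run:
```python
from h import *
m=env.camera_model("wrist"); H=np.array(m["hand_eye"]); print(H.round(2).tolist())
s=env.state(); T=np.eye(4); T[:3,:3]=Rot.from_euler("xyz",s["ee_rot"],degrees=True).as_matrix(); T[:3,3]=s["ee_pos"]; T=T@H
I,D=env.grab_frame("wrist"); cv2.imwrite("pics/w1.png",I)
v,u=np.mgrid[:420,:560]
C=np.stack([(u-m["cx"])/m["fx"]*D,(v-m["cy"])/m["fy"]*D,D],-1)@T[:3,:3].T+T[:3,3]
k=(D>0)&(C[...,2]>30)&(C[...,2]<42)&(np.hypot(C[...,0]-553,C[...,1]-327)<45)
p=C[k][:,:2].astype(np.float32); c,sz,a=cv2.minAreaRect(p); print(len(p),np.round(c,1),np.round(sz,1),a,C[k].mean(0).round(1))
plan(553.5,327.5,90,190.6,lim=49)
```

```text
[[0.0, -0.97, -0.25, 71.21], [1.0, 0.0, 0.0, -0.59], [-0.0, -0.25, 0.97, -157.14], [0.0, 0.0, 0.0, 1.0]]
2991 [552.1 328.1] [60.  38.6] 10.39548397064209 [549.9 326.9  35.8]
t 8.55 at [556.1 307.8 117.1] [-180.    -0.  -169.7] q [ 28.  28.  90.  -0.  61. -72.] F [-0.1 -0.2  0.4] w 67.8 gf 0.0 n 1
[{"offset":[-0.001, 0.02, 0.027],"spin":-0.006}]
```

View pics/w1.png

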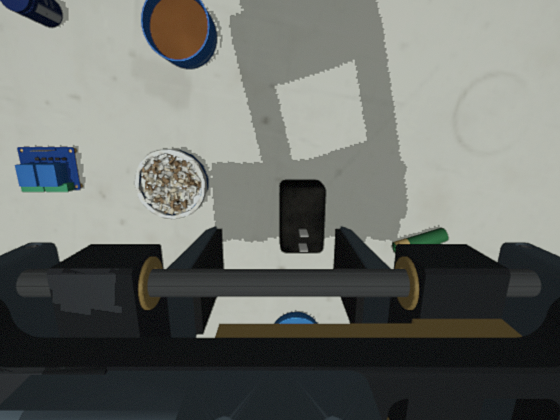

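The wrist picture shows the plug at (302,215), squarely between the fingers, and the wrist depth puts it within 2 mm of the top view. I'll descend and grip.

arm_command:
  motion:
    - {"offset": [0, 0.02, 0.02], "spin": 0}
    - {"offset": [0, 0, 0], "spin": 0}
    - {"offset": [0, 0, 0.035], "spin": 0}
    - {"offset": [0, 0, 0.036], "spin": 0}
    - {"offset": [0, 0, 0], "spin": 0}

```text
time_s: 9.18
ee_pos: [550.5, 327.3, 23.1]
ee_rot: [-179.9, -0.4, -169.7]
force: [-0.1, 0.0, 0.7]
gripper_width: 67.8
gripper_force: 0.0
```

arm_command:
  motion:
    - {"offset": [0, 0, 0], "spin": 0}
    - {"offset": [0, 0, 0], "spin": 0}
    - {"offset": [0, 0, 0], "spin": 0}
    - {"offset": [0, 0, 0], "spin": 0}
  jaw: 0.02

```text
time_s: 9.68
ee_pos: [553.3, 328.9, 27.3]
ee_rot: [180.0, 0.1, -169.7]
force: [0.1, -1.1, 5.7]
gripper_width: 39.9
gripper_force: 20.0
```

arm_command:
  motion:
    - {"offset": [0, 0, 0], "spin": 0}
    - {"offset": [0, 0, -0.05], "spin": 0}
    - {"offset": [0, 0, -0.06], "spin": 0}
    - {"offset": [0, 0, 0], "spin": 0}

```text
time_s: 10.18
ee_pos: [555.3, 330.3, 141.4]
ee_rot: [179.8, 0.6, -169.7]
force: [-0.4, -0.3, -2.4]
gripper_width: 39.6
gripper_force: 20.0
```

```bash
python3 -c "
from h import *
plan(446,-306,130,93.6,lim=49)"
```

```text
t 10.175 at [555.3 330.3 141.4] [ 179.8    0.6 -169.7] q [ 30.  28.  87.   0.  64. -71.] F [-0.4 -0.3 -2.4] w 39.6 gf 20.0 n 14
[{"offset":[0.016, -0.043, 0.001],"spin":0.121},{"offset":[0.011, -0.045, 0.001],"spin":0.121},{"offset":[0.005, -0.046, 0.001],"spin":0.121},{"offset":[-0.001, -0.046, 0.001],"spin":0.121},{"offset":[-0.006, -0.046, 0.001],"spin":0.121}]
[{"offset":[-0.012, -0.045, 0.001],"spin":0.121},{"offset":[-0.017, -0.043, 0.001],"spin":0.121},{"offset":[-0.022, -0.041, 0.001],"spin":0.121},{"offset":[-0.027, -0.038, 0.001],"spin":0.121},{"offset":[-0.031, -0.034, 0.001],"spin":0.121}]
[{"offset":[-0.035, -0.03, 0.001],"spin":0.121},{"offset":[-0.038, -0.026, 0.001],"spin":0.121},{"offset":[-0.041, -0.021, 0.001],"spin":0.121},{"offset":[-0.043, -0.016, 0.001],"spin":0.121}]
```

arm_command:
  motion:
    - {"offset": [0.016, -0.043, 0], "spin": 0.121}
    - {"offset": [0.011, -0.045, 0], "spin": 0.121}
    - {"offset": [0.005, -0.046, 0], "spin": 0.121}
    - {"offset": [-0.001, -0.046, 0], "spin": 0.121}
    - {"offset": [-0.006, -0.046, 0], "spin": 0.121}
  newtons: 25

```text
time_s: 10.8
ee_pos: [511.6, 99.7, 134.5]
ee_rot: [-179.9, -0.1, 155.4]
force: [0.4, 0.4, -1.3]
gripper_width: 39.9
gripper_force: 25.0
```

arm_command:
  motion:
    - {"offset": [-0.012, -0.045, 0], "spin": 0.121}
    - {"offset": [-0.017, -0.043, 0], "spin": 0.121}
    - {"offset": [-0.022, -0.041, 0], "spin": 0.121}
    - {"offset": [-0.027, -0.038, 0], "spin": 0.121}
    - {"offset": [-0.031, -0.034, 0], "spin": 0.121}

```text
time_s: 11.42
ee_pos: [472.5, -128.6, 134.7]
ee_rot: [-179.9, -0.1, 120.8]
force: [0.7, -1.3, -1.8]
gripper_width: 39.9
gripper_force: 25.0
```

arm_command:
  motion:
    - {"offset": [-0.035, -0.03, 0], "spin": 0.121}
    - {"offset": [-0.038, -0.026, 0], "spin": 0.121}
    - {"offset": [-0.041, -0.021, 0], "spin": 0.121}
    - {"offset": [-0.03, -0.012, 0], "spin": 0.121}
    - {"offset": [0, 0, 0], "spin": 0}

```text
time_s: 12.05
ee_pos: [442.3, -296.6, 134.5]
ee_rot: [-179.9, -0.1, 93.1]
force: [0.1, 1.3, -1.5]
gripper_width: 39.9
gripper_force: 25.0
```

arm_command:
  motion:
    - {"offset": [0, 0, 0], "spin": 0}
    - {"offset": [0, 0, 0], "spin": 0}

```text
time_s: 12.3
ee_pos: [443.4, -294.0, 135.5]
ee_rot: [-180.0, -0.1, 93.4]
force: [-0.1, -0.0, -1.9]
gripper_width: 40.1
gripper_force: 25.0
```

```bash
python3 -c "
from h import *
plan(446,-306,60,93.6,lim=49)"
```

```text
t 12.3 at [ 443.4 -294.   135.5] [-1.80e+02 -1.00e-01  9.34e+01] q [-35.  19. 103.   0.  58. -38.] F [-0.1 -0.  -1.9] w 40.1 gf 25.0 n 2
[{"offset":[-0.006, 0.001, 0.038],"spin":-0.002},{"offset":[-0.006, 0.001, 0.038],"spin":-0.002}]
```

arm_command:
  motion:
    - {"offset": [-0.006, 0.001, 0.038], "spin": 0}
    - {"offset": [-0.006, 0.001, 0.038], "spin": 0}
    - {"offset": [0, 0, 0.02], "spin": 0}
    - {"offset": [0, 0, 0], "spin": 0}
    - {"offset": [0, 0, 0], "spin": 0}

```text
time_s: 12.92
ee_pos: [446.9, -307.0, 40.8]
ee_rot: [179.9, 0.1, 93.3]
force: [0.3, 0.1, -1.9]
gripper_width: 40.2
gripper_force: 25.0
```

arm_command:
  motion:
    - {"offset": [0, 0, 0.003], "spin": 0}
    - {"offset": [0, 0, 0], "spin": 0}

```text
time_s: 13.18
ee_pos: [446.4, -307.1, 37.5]
ee_rot: [180.0, 0.0, 93.3]
force: [-0.7, 0.2, -1.0]
gripper_width: 40.4
gripper_force: 25.0
```

arm_command:
  motion:
    - {"offset": [0, 0, 0.002], "spin": 0}
    - {"offset": [0, 0, 0], "spin": 0}

```text
time_s: 13.42
ee_pos: [446.4, -307.2, 35.2]
ee_rot: [180.0, 0.0, 93.3]
force: [0.7, 0.7, 0.5]
gripper_width: 39.9
gripper_force: 25.0
```

arm_command:
  motion:
    - {"offset": [0, 0, 0], "spin": 0}
    - {"offset": [0, 0, 0], "spin": 0}
    - {"offset": [0, 0, -0.02], "spin": 0}
    - {"offset": [0, 0, -0.05], "spin": 0}
    - {"offset": [0, 0, -0.05], "spin": 0}
  jaw: 0.058

```text
time_s: 14.05
ee_pos: [445.9, -306.9, 155.9]
ee_rot: [-180.0, -0.0, 93.3]
force: [1.7, -1.0, 0.3]
gripper_width: 58.2
gripper_force: 0.0
```

```bash
python3 -c "
from h import *
plan(535,85,130,100,lim=49)"
```

```text
t 14.05 at [ 445.9 -306.9  155.9] [-180.    -0.    93.3] q [-36.  19. 100.   0.  61. -39.] F [ 1.7 -1.   0.3] w 58.2 gf 0.0 n 9
[{"offset":[0.043, 0.012, 0.003],"spin":-0.013},{"offset":[0.043, 0.013, 0.003],"spin":-0.013},{"offset":[0.043, 0.013, 0.003],"spin":-0.013},{"offset":[0.042, 0.014, 0.003],"spin":-0.013},{"offset":[0.042, 0.015, 0.003],"spin":-0.013}]
[{"offset":[0.042, 0.015, 0.003],"spin":-0.013},{"offset":[0.042, 0.016, 0.003],"spin":-0.013},{"offset":[0.042, 0.016, 0.003],"spin":-0.013},{"offset":[0.041, 0.017, 0.003],"spin":-0.013}]
```

arm_command:
  motion:
    - {"offset": [0.043, 0.012, 0.003], "spin": -0.013}
    - {"offset": [0.043, 0.013, 0.003], "spin": -0.013}
    - {"offset": [0.043, 0.013, 0.003], "spin": -0.013}
    - {"offset": [0.042, 0.014, 0.003], "spin": -0.013}
    - {"offset": [0.042, 0.015, 0.003], "spin": -0.013}

```text
time_s: 14.68
ee_pos: [495.4, -87.9, 140.0]
ee_rot: [180.0, 0.0, 97.0]
force: [0.3, -1.1, 0.4]
gripper_width: 58.2
gripper_force: 0.0
```

arm_command:
  motion:
    - {"offset": [0.042, 0.015, 0.003], "spin": -0.013}
    - {"offset": [0.042, 0.016, 0.003], "spin": -0.013}
    - {"offset": [0.042, 0.016, 0.003], "spin": -0.013}
    - {"offset": [0.02, 0.017, 0.003], "spin": -0.013}
    - {"offset": [0, 0, 0], "spin": 0}

```text
time_s: 15.3
ee_pos: [538.9, 65.8, 127.7]
ee_rot: [180.0, -0.0, 100.1]
force: [-0.8, 0.7, -0.3]
gripper_width: 58.2
gripper_force: 0.0
```

arm_command:
  motion:
    - {"offset": [0, 0, 0], "spin": 0}
    - {"offset": [0, 0, 0], "spin": 0}

```text
time_s: 15.55
ee_pos: [538.0, 63.5, 128.1]
ee_rot: [-180.0, 0.0, 99.9]
force: [0.0, -0.5, 0.1]
gripper_width: 58.0
gripper_force: 0.0
```

Run:
```python
from h import *
m=env.camera_model("wrist"); H=np.array(m["hand_eye"])
s=env.state(); T=np.eye(4); T[:3,:3]=Rot.from_euler("xyz",s["ee_rot"],degrees=True).as_matrix(); T[:3,3]=s["ee_pos"]; T=T@H
I,D=env.grab_frame("wrist"); cv2.imwrite("pics/w2.png",I)
v,u=np.mgrid[:420,:560]
C=np.stack([(u-m["cx"])/m["fx"]*D,(v-m["cy"])/m["fy"]*D,D],-1)@T[:3,:3].T+T[:3,3]
for zl,zh in ((2,30),(19,30)):
    k=((D>0)&(C[...,2]>zl)&(C[...,2]<zh)&(np.hypot(C[...,0]-553,C[...,1]-97)<40)).astype(np.uint8)
    n,l,st,_=cv2.connectedComponentsWithStats(cv2.morphologyEx(k,cv2.MORPH_OPEN,np.ones((3,3)))); i=1+st[1:,4].argmax(); k=l==i
    c,sz,a=cv2.minAreaRect(C[k][:,:2].astype(np.float32)); print(zl,k.sum(),np.round(c,1),np.round(sz,1),round(a,1),C[k].mean(0).round(1),st[i])
plan(558,97,90,100,lim=49)
```

```text
2 2216 [553.5  97.2] [38.1 49.5] 10.0 [552.9  98.8  14.5] [ 280  151   43   53 2216]
19 393 [555.3 107.1] [18.7 15.2] 10.4 [555.2 107.2  23.2] [295 161  22  18 393]
t 15.6 at [538.1  63.5 128.1] [-180.     0.    99.9] q [  6.  20. 102.  -0.  57.  -4.] F [ 0.  -0.7 -0.3] w 57.9 gf 0.0 n 2
[{"offset":[0.015, 0.013, 0.019],"spin":-0.001},{"offset":[0.015, 0.013, 0.019],"spin":-0.001}]
```

View pics/w2.png

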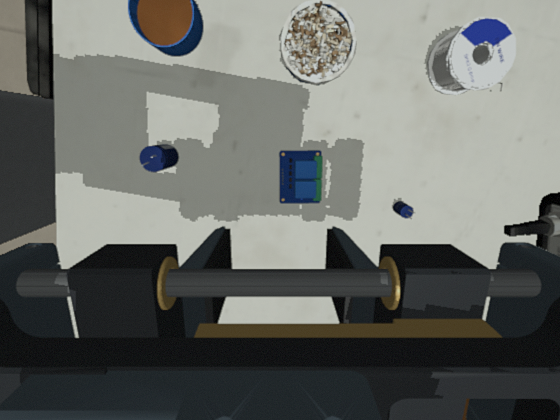

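The picture shows the relay board at (300,176), its relay block right of centre with the green strip beyond it. The depth gives yaw 10° and the block at about (557,98), which fits the given sizes.

arm_command:
  motion:
    - {"offset": [0.015, 0.012, 0.019], "spin": 0}
    - {"offset": [0.015, 0.013, 0.019], "spin": 0}
    - {"offset": [0, 0, 0], "spin": 0}
    - {"offset": [0, 0, 0], "spin": 0}

```text
time_s: 16.1
ee_pos: [557.7, 98.4, 89.6]
ee_rot: [-180.0, 0.0, 100.0]
force: [0.6, -0.0, 0.9]
gripper_width: 57.9
gripper_force: 0.0
```

```bash
python3 -c "
from h import *
plan(557,98,25,100,lim=40)"
```

```text
t 16.1 at [557.7  98.4  89.6] [-180.    0.  100.] q [  9.  25. 102.  -0.  54.  -1.] F [ 0.6 -0.   0.9] w 57.9 gf 0.0 n 2
[{"offset":[-0.0, -0.0, 0.032],"spin":-0.0},{"offset":[-0.0, -0.0, 0.032],"spin":-0.0}]
```

arm_command:
  motion:
    - {"offset": [0, 0, 0.032], "spin": 0}
    - {"offset": [0, 0, 0.024], "spin": 0}
    - {"offset": [0, 0, 0.008], "spin": 0}
    - {"offset": [0, 0, 0], "spin": 0}

```text
time_s: 16.6
ee_pos: [558.1, 98.1, 26.3]
ee_rot: [180.0, -0.0, 99.9]
force: [-0.1, -0.3, 0.1]
gripper_width: 57.7
gripper_force: 0.0
```

arm_command:
  motion:
    - {"offset": [0, 0, 0], "spin": 0}
    - {"offset": [0, 0, 0], "spin": 0}
    - {"offset": [0, 0, 0], "spin": 0}
    - {"offset": [0, 0, 0], "spin": 0}
  jaw: 0.005
  newtons: 20

```text
time_s: 17.1
ee_pos: [557.9, 98.4, 26.2]
ee_rot: [180.0, -0.0, 100.0]
force: [-0.7, -0.8, -0.3]
gripper_width: 20.5
gripper_force: 0.2
```

arm_command:
  motion:
    - {"offset": [0, 0, 0], "spin": 0}
    - {"offset": [0, 0, -0.05], "spin": 0}
    - {"offset": [0, 0, -0.05], "spin": 0}
    - {"offset": [0, 0, 0], "spin": 0}

```text
time_s: 17.6
ee_pos: [560.6, 98.8, 130.0]
ee_rot: [179.5, 0.0, 100.0]
force: [0.8, 0.2, -0.8]
gripper_width: 18.8
gripper_force: 20.0
```

```bash
python3 -c "
from h import *
plan(444,-210,125,93.6,lim=49)"
```

```text
t 17.6 at [560.6  98.8 130. ] [179.5   0.  100. ] q [ 9. 22. 99.  0. 58. -1.] F [ 0.8  0.2 -0.8] w 18.8 gf 20.0 n 7
[{"offset":[-0.041, -0.024, 0.001],"spin":0.016},{"offset":[-0.041, -0.023, 0.001],"spin":0.016},{"offset":[-0.041, -0.023, 0.001],"spin":0.016},{"offset":[-0.042, -0.022, 0.001],"spin":0.016},{"offset":[-0.042, -0.021, 0.001],"spin":0.016}]
[{"offset":[-0.042, -0.021, 0.001],"spin":0.016},{"offset":[-0.043, -0.02, 0.001],"spin":0.016}]
```

Run:
```python
from h import *
I,D=env.grab_frame("side"); cv2.imwrite("pics/s1.png",I[100:330,150:460].repeat(2,0).repeat(2,1))
W,D=env.grab_frame("wrist"); cv2.imwrite("pics/w3.png",W[150:330,150:420])
print(env.boxes_of("side","relay_board"),env.boxes_of("wrist","relay_board"),env.state()["gripper_width"])
```

```text
[{'bbox': [264.8, 182.6, 284.6, 186.0], 'score': 0.57}] [{'bbox': [243.5, 209.1, 309.3, 266.0], 'score': 0.67}] 18.623097926279325
```

View pics/s1.png

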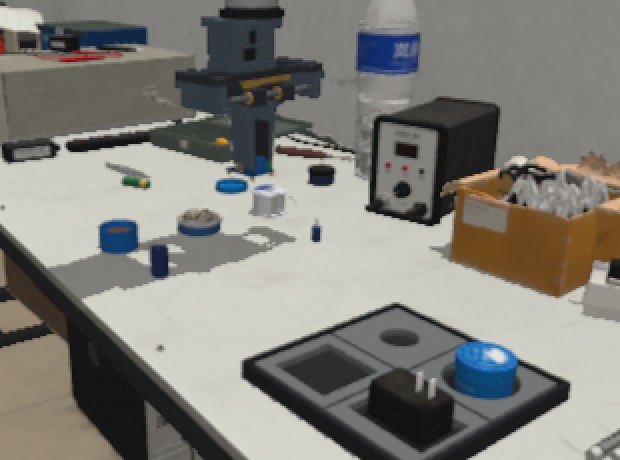

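View pics/w3.png

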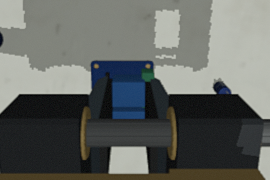

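The side view shows the tin and plug seated, and the wrist view shows the board held level across the relays. I'll carry on.

arm_command:
  motion:
    - {"offset": [-0.041, -0.024, 0], "spin": 0.016}
    - {"offset": [-0.041, -0.023, 0], "spin": 0.016}
    - {"offset": [-0.041, -0.023, 0], "spin": 0.016}
    - {"offset": [-0.042, -0.022, 0], "spin": 0.016}
    - {"offset": [-0.042, -0.021, 0], "spin": 0.016}

```text
time_s: 18.42
ee_pos: [473.7, -123.7, 124.4]
ee_rot: [-179.8, -0.1, 95.4]
force: [1.5, -0.4, 0.9]
gripper_width: 18.7
gripper_force: 20.0
```

arm_command:
  motion:
    - {"offset": [-0.042, -0.021, 0], "spin": 0.016}
    - {"offset": [-0.043, -0.02, 0], "spin": 0.016}
    - {"offset": [0, 0, 0], "spin": 0}
    - {"offset": [0, 0, 0], "spin": 0}

```text
time_s: 18.92
ee_pos: [441.2, -210.3, 124.8]
ee_rot: [-179.9, -0.1, 93.5]
force: [0.7, 0.4, -0.9]
gripper_width: 18.4
gripper_force: 20.0
```

```bash
python3 -c "
from h import *
plan(444,-210,45,93.6,lim=49)"
```

```text
t 18.925 at [ 441.2 -210.3  124.8] [-1.799e+02 -1.000e-01  9.350e+01] q [-27.  16. 109.   0.  55. -30.] F [ 0.7  0.4 -0.9] w 18.4 gf 20.0 n 2
[{"offset":[0.0, 0.001, 0.04],"spin":-0.001},{"offset":[0.0, 0.001, 0.04],"spin":-0.001}]
```

arm_command:
  motion:
    - {"offset": [0, 0.001, 0.04], "spin": 0}
    - {"offset": [0, 0.001, 0.04], "spin": 0}
    - {"offset": [0, 0, 0.005], "spin": 0}
    - {"offset": [0, 0, 0], "spin": 0}
    - {"offset": [0, 0, 0], "spin": 0}

```text
time_s: 19.55
ee_pos: [445.0, -210.9, 42.3]
ee_rot: [179.9, 0.1, 93.6]
force: [0.1, 0.6, -0.5]
gripper_width: 18.9
gripper_force: 20.0
```

arm_command:
  motion:
    - {"offset": [0, 0, 0.003], "spin": 0}
    - {"offset": [0, 0, 0.001], "spin": 0}
    - {"offset": [0, 0, 0], "spin": 0}

```text
time_s: 19.92
ee_pos: [443.8, -210.8, 37.1]
ee_rot: [180.0, 0.0, 93.5]
force: [0.4, -0.7, -0.5]
gripper_width: 18.9
gripper_force: 20.0
```

arm_command:
  motion:
    - {"offset": [0, 0, 0.002], "spin": 0}
    - {"offset": [0, 0, 0.001], "spin": 0}
    - {"offset": [0, 0, 0], "spin": 0}

```text
time_s: 20.3
ee_pos: [443.7, -210.7, 34.0]
ee_rot: [-180.0, -0.0, 93.6]
force: [-0.9, 0.7, 1.7]
gripper_width: 19.1
gripper_force: 20.0
```

arm_command:
  motion:
    - {"offset": [0, 0, 0], "spin": 0}
    - {"offset": [0, 0, 0], "spin": 0}
    - {"offset": [0, 0, -0.02], "spin": 0}
    - {"offset": [0, 0, -0.05], "spin": 0}
    - {"offset": [0, 0, -0.05], "spin": 0}
  jaw: 0.034

```text
time_s: 20.92
ee_pos: [443.5, -210.6, 154.9]
ee_rot: [-180.0, -0.0, 93.6]
force: [0.3, -0.5, -0.3]
gripper_width: 34.0
gripper_force: 0.0
```

```bash
python3 -c "
from h import *
plan(427.5,62,130,93.6,lim=49)"
```

```text
t 20.925 at [ 443.5 -210.6  154.9] [-180.    -0.    93.6] q [-27.  14. 107.   0.  59. -30.] F [ 0.3 -0.5 -0.3] w 34.0 gf 0.0 n 6
[{"offset":[0.046, 0.0, 0.004],"spin":-0.0},{"offset":[0.046, 0.0, 0.004],"spin":-0.0},{"offset":[0.046, 0.0, 0.004],"spin":-0.0},{"offset":[0.046, 0.0, 0.004],"spin":-0.0},{"offset":[0.046, 0.0, 0.004],"spin":-0.0}]
[{"offset":[0.046, 0.0, 0.004],"spin":-0.0}]
```

Next is the capacitor. I'll move over it, measure, and open the jaws to 50 mm.

arm_command:
  motion:
    - {"offset": [0.046, 0, 0.004], "spin": 0}
    - {"offset": [0.046, 0, 0.004], "spin": 0}
    - {"offset": [0.046, 0, 0.004], "spin": 0}
    - {"offset": [0.046, 0, 0.004], "spin": 0}
    - {"offset": [0.046, 0, 0.004], "spin": 0}
  jaw: 0.05

```text
time_s: 21.55
ee_pos: [429.3, 20.2, 133.9]
ee_rot: [180.0, -0.0, 93.5]
force: [0.7, 0.2, -0.3]
gripper_width: 50.0
gripper_force: 0.0
```

arm_command:
  motion:
    - {"offset": [0.036, 0, 0.004], "spin": 0}
    - {"offset": [0, 0, 0], "spin": 0}
    - {"offset": [0, 0, 0], "spin": 0}
    - {"offset": [0, 0, 0], "spin": 0}

```text
time_s: 22.05
ee_pos: [427.5, 53.9, 130.0]
ee_rot: [180.0, 0.0, 93.5]
force: [0.1, 0.4, 1.0]
gripper_width: 50.1
gripper_force: 0.0
```

Run:
```python
from h import *
m=env.camera_model("wrist"); H=np.array(m["hand_eye"])
s=env.state(); T=np.eye(4); T[:3,:3]=Rot.from_euler("xyz",s["ee_rot"],degrees=True).as_matrix(); T[:3,3]=s["ee_pos"]; T=T@H
I,D=env.grab_frame("wrist")
v,u=np.mgrid[:420,:560]
C=np.stack([(u-m["cx"])/m["fx"]*D,(v-m["cy"])/m["fy"]*D,D],-1)@T[:3,:3].T+T[:3,3]
k=(D>0)&(C[...,2]>32)&(C[...,2]<38)&(np.hypot(C[...,0]-427,C[...,1]-96)<30)
c,sz,a=cv2.minAreaRect(C[k][:,:2].astype(np.float32)); print(k.sum(),np.round(c,1),np.round(sz,1),round(a,1),C[k].mean(0).round(1))
plan(*np.array(c),90,lim=49)
I,D=env.grab_frame("top"); cv2.imwrite("pics/t2.png",cv2.resize(I[180:280,335:435],None,fx=5,fy=5))
```

```text
521 [426.5  95.1] [21.3 21.4] 4.3 [426.3  95.3  35.4]
t 22.1 at [427.5  53.9 130. ] [180.    0.   93.5] q [  6.  11. 116.  -0.  53.   2.] F [-0.5  0.2  0.2] w 49.9 gf 0.0 n 2
[{"offset":[0.021, 0.001, 0.02],"spin":-0.0},{"offset":[0.021, 0.001, 0.02],"spin":-0.0}]
```

View pics/t2.png

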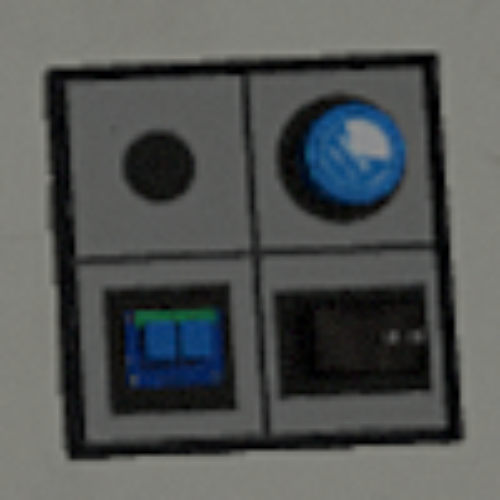

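The picture shows the board, plug and tin inside their pockets, with the small round pocket still empty at (158,165). I'll grasp the capacitor.

arm_command:
  motion:
    - {"offset": [0.021, 0.001, 0.02], "spin": 0}
    - {"offset": [0.021, 0.001, 0.02], "spin": 0}
    - {"offset": [0, 0, 0.03], "spin": 0}
    - {"offset": [0, 0, 0.033], "spin": 0}
    - {"offset": [0, 0, 0], "spin": 0}

```text
time_s: 22.78
ee_pos: [425.1, 96.0, 25.5]
ee_rot: [-179.7, 0.0, 93.5]
force: [-0.3, -0.8, 0.5]
gripper_width: 50.0
gripper_force: 0.0
```

arm_command:
  motion:
    - {"offset": [0, 0, 0], "spin": 0}
    - {"offset": [0, 0, 0], "spin": 0}
    - {"offset": [0, 0, 0], "spin": 0}
    - {"offset": [0, 0, 0], "spin": 0}
    - {"offset": [0, 0, 0], "spin": 0}
  jaw: 0.01
  newtons: 20

```text
time_s: 23.4
ee_pos: [427.3, 96.9, 27.8]
ee_rot: [179.9, -0.0, 93.6]
force: [-0.2, -0.8, 6.8]
gripper_width: 21.3
gripper_force: 20.0
```

arm_command:
  motion:
    - {"offset": [0, 0, -0.04], "spin": 0}
    - {"offset": [0, 0, -0.06], "spin": 0}
    - {"offset": [0, 0, 0], "spin": 0}

```text
time_s: 23.78
ee_pos: [429.7, 97.5, 130.9]
ee_rot: [179.4, -0.1, 93.6]
force: [0.5, 0.2, -0.4]
gripper_width: 21.5
gripper_force: 20.0
```

```bash
python3 -c "
from h import *
plan(536,-203.3,125,93.6,lim=49)"
```

```text
t 23.775 at [429.7  97.5 130.9] [ 1.794e+02 -1.000e-01  9.360e+01] q [ 11.  11. 115.   0.  53.   8.] F [ 0.5  0.2 -0.4] w 21.5 gf 20.0 n 7
[{"offset":[-0.044, 0.012, 0.001],"spin":-0.0},{"offset":[-0.044, 0.012, 0.001],"spin":-0.0},{"offset":[-0.044, 0.012, 0.001],"spin":-0.0},{"offset":[-0.044, 0.012, 0.001],"spin":-0.0},{"offset":[-0.044, 0.012, 0.001],"spin":-0.0}]
[{"offset":[-0.044, 0.012, 0.001],"spin":-0.0},{"offset":[-0.044, 0.012, 0.001],"spin":-0.0}]
```

arm_command:
  motion:
    - {"offset": [-0.044, 0.012, 0], "spin": 0}
    - {"offset": [-0.044, 0.012, 0], "spin": 0}
    - {"offset": [-0.044, 0.012, 0], "spin": 0}
    - {"offset": [-0.044, 0.012, 0], "spin": 0}
    - {"offset": [-0.044, 0.012, 0], "spin": 0}

```text
time_s: 24.4
ee_pos: [499.7, -120.3, 125.6]
ee_rot: [-179.9, -0.1, 93.5]
force: [0.6, 0.2, -0.6]
gripper_width: 21.2
gripper_force: 20.0
```

arm_command:
  motion:
    - {"offset": [-0.044, 0.012, 0], "spin": 0}
    - {"offset": [-0.044, 0.012, 0], "spin": 0}
    - {"offset": [0, 0, 0], "spin": 0}
    - {"offset": [0, 0, 0], "spin": 0}

```text
time_s: 24.9
ee_pos: [528.5, -204.7, 125.6]
ee_rot: [-179.8, -0.1, 93.5]
force: [-0.9, 0.4, 0.1]
gripper_width: 21.3
gripper_force: 20.0
```

```bash
python3 -c "
from h import *
plan(536,-203.3,55,93.6,lim=49)"
```

```text
t 24.9 at [ 528.5 -204.7  125.6] [-1.798e+02 -1.000e-01  9.350e+01] q [-22.  22.  99.   0.  59. -26.] F [-0.9  0.4  0.1] w 21.3 gf 20.0 n 2
[{"offset":[0.0, 0.004, 0.035],"spin":-0.001},{"offset":[0.0, 0.004, 0.035],"spin":-0.001}]
```

arm_command:
  motion:
    - {"offset": [0, 0.003, 0.035], "spin": 0}
    - {"offset": [0, 0.003, 0.035], "spin": 0}
    - {"offset": [0, 0, 0], "spin": 0}
    - {"offset": [0, 0, 0], "spin": 0}

```text
time_s: 25.4
ee_pos: [536.0, -204.4, 57.9]
ee_rot: [179.9, 0.0, 93.6]
force: [0.8, 0.0, 1.0]
gripper_width: 21.5
gripper_force: 20.0
```

```bash
python3 -c "
from h import *
plan(536,-203.3,40,93.6,lim=49)"
```

```text
t 25.4 at [ 536.  -204.4   57.9] [179.9   0.   93.6] q [-22.  27. 103.   0.  50. -26.] F [0.8 0.  1. ] w 21.5 gf 20.0 n 1
[{"offset":[0.001, 0.0, 0.018],"spin":0.0}]
```

arm_command:
  motion:
    - {"offset": [0.001, 0, 0.01], "spin": 0}
    - {"offset": [0, 0, 0.008], "spin": 0}
    - {"offset": [0, 0, 0.002], "spin": 0}
    - {"offset": [0, 0, 0], "spin": 0}
    - {"offset": [0, 0, 0], "spin": 0}

```text
time_s: 26.02
ee_pos: [535.7, -204.2, 37.1]
ee_rot: [180.0, 0.0, 93.5]
force: [-0.1, -0.1, -0.3]
gripper_width: 21.4
gripper_force: 20.0
```

arm_command:
  motion:
    - {"offset": [0, 0, 0.002], "spin": 0}
    - {"offset": [0, 0, 0], "spin": 0}
    - {"offset": [0, 0, 0], "spin": 0}

```text
time_s: 26.4
ee_pos: [535.9, -204.3, 35.8]
ee_rot: [179.9, 0.0, 93.5]
force: [-0.4, 0.2, 5.5]
gripper_width: 21.3
gripper_force: 20.0
```

The upward force at TCP z 35.8 shows the capacitor is on the pocket floor, so I'll release it.

arm_command:
  motion:
    - {"offset": [0, 0, 0], "spin": 0}
    - {"offset": [0, 0, 0], "spin": 0}
    - {"offset": [0, 0, -0.02], "spin": 0}
    - {"offset": [0, 0, -0.05], "spin": 0}
    - {"offset": [0, 0, -0.05], "spin": 0}
  jaw: 0.036

```text
time_s: 27.02
ee_pos: [535.2, -203.9, 155.6]
ee_rot: [-179.9, -0.0, 93.6]
force: [0.3, -0.1, 0.4]
gripper_width: 35.8
gripper_force: 0.0
```

arm_command:
  motion:
    - {"offset": [0.05, 0, -0.02], "spin": 0}
    - {"offset": [0.05, 0, 0], "spin": 0}
    - {"offset": [0.05, 0, 0], "spin": 0}
    - {"offset": [0.05, 0, 0], "spin": 0}
    - {"offset": [0, 0, 0], "spin": 0}

```text
time_s: 27.65
ee_pos: [522.6, -1.7, 174.8]
ee_rot: [-180.0, -0.0, 93.8]
force: [0.2, -1.1, -1.0]
gripper_width: 36.2
gripper_force: 0.0
```

Run:
```python
from h import *
I,D=env.grab_frame("top"); C=cloud("top",D); C[D==0]=0
S,_=env.grab_frame("side")
cv2.imwrite("pics/end.png",np.hstack([cv2.resize(I[180:280,335:435],(390,390)),cv2.resize(S[230:340,250:450],(400,390))]))
P=C.reshape(-1,3)
for n,x,y,r,zl,zh,t in [("tin",542,-299,32,32,46,40),("cap",536,-203,17,36,48,43),("plug",446,-306,38,38,50,44),("relay",444,-210,25,26,36,31),("board",440,-210,34,12,19,15),("open",424,207,35,22,40,30),("scap",656,86,15,12,26,20)]:
    w=P[(np.hypot(P[:,0]-x,P[:,1]-y)<r)&(P[:,2]>zl)&(P[:,2]<zh)]
    if len(w)<3: print(n,"none"); continue
    c,s,a=cv2.minAreaRect(w[:,:2].astype(np.float32)); print(n,len(w),np.round(c,1),np.round(s,1),"z",w[:,2].mean().round(1),"expect",t)
print(env.state()["ee_pos"].round(0))
```

```text
tin 319 [ 543.8 -299.7] [51.8 50.9] z 38.4 expect 40
cap 57 [ 537.  -204.9] [20.7 21.7] z 41.8 expect 43
plug 318 [ 447.7 -304.7] [36.  60.3] z 43.1 expect 44
relay 98 [ 441.8 -209.4] [33.6 38.9] z 30.0 expect 31
board 128 [ 436.9 -212.8] [59.5 62.9] z 15.1 expect 15
open 67 [424.5 206.6] [48.4 48.6] z 26.1 expect 30
scap 17 [655.9  84.9] [10.5 10.6] z 17.8 expect 20
[523.  -4. 175.]
```

View pics/end.png

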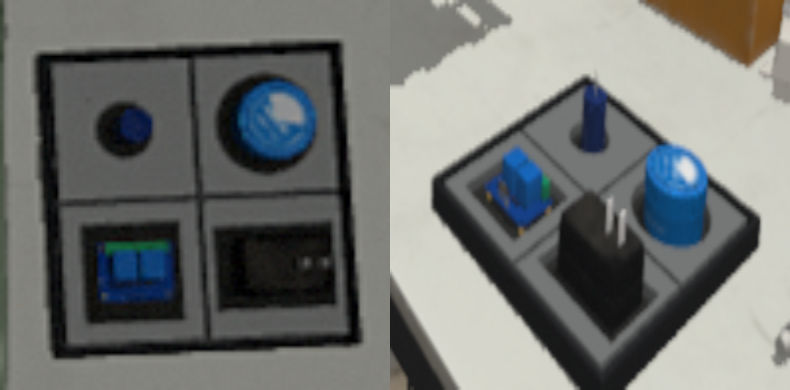

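All four things stand upright in their pockets, at the expected heights and near the centres. The look-alikes haven't moved, so I'm handing in.

```bash
python3 -c "
from workcell import env
print(env.job_done())"
```

```text
the job is handed in; nothing more can be done
None
```

The tray is packed and handed in: all four things stand released in their pockets and the open tin and smaller capacitor are where they were, by my last camera check; no verdict came back.

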